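# Push the keepsake box down the grinder's lane

### The job

With the fingertips, push the lidded soapstone box down the lane between the two guide rails until its front end rests square against the steel stop bar in front of the grinding wheel, then take the hand away. Its sides are already polished, so neither the box nor the robot may touch either rail; nudge it into line before the lane as needed, keep it flat on the bed and never lift it. Leave the crank and everything else on the table where they are.

Things in the scene. Friction and masses are not known exactly. Their poses are not given: they have to be found in the camera images.
- bed: Fixed steel feed bed of the grinder, 400 x 170 mm plate, 10 mm thick. Origin: on the table, below the middle of the lane's mouth. x runs down the lane to the wheel (about to the robot's right, world -y, within 0.34 rad), y left across it, z up. The box slides on its top, z = 10 mm. Plate: x -175 to 225 mm. Open apron at x below 0; lane x 0 to 200 mm, 114 mm wide (y -57 to 57), midline y = 0
- rail_left: Fixed teak guide rail on the bed at the lane's +y side: 210 mm long (bed x 0 to 210), 12 mm thick, 16 mm tall, its top 26 mm above the table. Origin: the mouth end of its underside, mid-thickness (bed x 0, y 63, z 10 mm); axes as the bed's
- rail_right: The same teak guide rail on the -y side of the lane (origin at bed x 0, y -63, z 10 mm)
- stop (a point): Middle of the near face of the fixed steel stop bar across the lane's far end, at the bed's top surface (bed x 200, y 0, z 10 mm); axes as the bed's. The bar is 90 mm wide, 14 mm tall. The wheel's rim begins about 32 mm beyond this face; wheel and crank reach up to 240 mm above the table
- keepsake_box: Loose grey-cream soapstone box, lid fixed on: 100 mm long (its x, roughly down the lane), 92 mm wide (y), 48 mm tall, 0.4 to 0.8 kg, flat upright faces, slides with friction about 0.6. Origin: centre of its underside. Starts on the apron, its centre 72 to 90 mm before the mouth, up to 26 mm off the midline, turned up to 0.12 rad
- crank_arm (a point): Middle of the iron crank arm on the wheel's +y side (bed's y), at bed y = 80 mm and 44 mm from the wheel's axle, which lies at bed x = 310 mm, 125 mm above the table. The red wooden handle (28 mm thick, 75 mm long, along the bed's y from 80 to 155 mm) stands 88 mm from the axle at the same angle. The wheel turns if the crank is pushed
- frog: Loose green soapstone frog, about 85 x 110 mm, 62 mm tall, beside the lane's far end on its +y side. Origin: centre of its underside
- paddle: Loose flat wooden polishing paddle, 235 x 55 mm, 14 mm thick, beside the lane on its +y side, its handle reaching back beside the apron. Origin: on its underside, near the middle of its length
- pumice: Loose flat pumice stone 95 x 60 x 24 mm on the table to the robot's left. Origin: centre of its underside
- dish: Loose shallow grey soapstone dish, 150 mm across, 30 mm tall, on the table beyond the apron. Origin: centre of its underside
- brush: Loose hand brush lying on the table beyond the grinder, to the robot's right. Origin: on its underside
- candlestick: Loose pinkish soapstone candlestick, 60 mm across, 90 mm tall, upright on the table, to the robot's right. Origin: centre of its underside
Things that resemble listed ones, but are neither listed nor needed, are in the scene too. There is more than one size of the keepsake_box; the one meant has the size given above.

How it is judged:
By the outcome, as a careful person would: the job done as asked, in the order asked, and still so for the second after the job is handed in, with the robot touching nothing.
It also fails if it takes over 58 s, if anything falls off the work surface, if the arm or the gripper's body presses on something with over 40 N, if the wrist force passes 120 N, or if a joint passes its speed limit or range.

### The arm

A 6-joint arm with a two-finger parallel gripper is mounted at the origin on the work surface. World frame = base frame: x ahead of the robot, y to its left, z up, the work surface at z = 0. Lengths are in mm, angles in rad, forces in N, time in s.
With the tool pointing down it reaches from about 350 to 975 mm from the base axis. Payload 7.1 kg.
Tool frame: the origin (TCP) lies between the finger pads; the fingertips stand 19 mm ahead of it and the grasp point (between the pads) is the TCP (ctrl.finger_overhang is the distance from the TCP to the fingertips, in mm); z points along the fingers, y is the line along which they close (so a half turn about z gives the same grasp; the last joint's range is limited). The gripper opens to 88 mm and grips with 3 to 60 N. Pads are 20 mm wide; open, the fingers measure 115 mm over their backs; the gripper's body (75 mm by 178 mm) begins 61 mm behind the grasp point.
Start: joints at [1.318, 0.423, 1.63, -0, 1.089, -0.019], TCP at [144.766, 607.987, 241.675] pointing down, gripper open.
Joint ranges: [-3, 3], [-0.9, 2.11], [0.09, 2.58], [-1.31, 4.45], [0.11, 2.69], [-2.54, 2.54]. Speed limits (rad/s): [2.39, 2.39, 3.01, 3.14, 3.14, 3.14].

### API

Orientations are given as a rotation vector (axis times angle).
In Python, from workcell import ctrl gives the robot as it stands. The module is installed in compiled form; this text tells all that it offers.
- The arm moves only by the tool arm_command, never from a script. Its argument "rows" is one flat list of numbers, 7 for each row, row after row: the turn, a rotation vector about the tool's x, y, z scaled (see below), then the shift along the tool's x, y, z scaled (see below), then the opening, from -1 (shut) to 1 (fully open). A call has 1 to 5 rows; each row is the pose to reach, as a shift and turn from the pose commanded when the call began, along the tool's axes at that moment, turning the shorter way round; what a row does not reach only later rows make up. The controller multiplies each number of a shift by 80 mm and each number of a turn by 180 degrees. A row lasts 1/10 s, in which the tool goes at most 50 mm and 8.59 degrees, less where a joint would pass 70% of its speed; a pose out of reach is approached as far as the arm can. A call with a number of a shift or a turn outside -1 to 1 is refused whole. A call with a gripper value outside its range is refused whole. The fingers move at their own pace and stop on an object; the grip force is fixed at half the most. Time passes only in rows, so rows that repeat a pose let the fingers close. It gives the time, the measured TCP pose, the force, the opening and the grip force at its end, in the units of the state.
- ctrl.get_obs(): the state, without advancing time (a new reading comes with each control period).
- ctrl.get_image(name): name is "side" or "top"; returns (picture, depth): 384x512x3 uint8, red, green, blue; 384x512 float32, mm along the optical axis (not along the pixel's ray), 0 where there is no reading.
- ctrl.camera_params(name): a dict with "camera_matrix" (3x3 intrinsics, pixels), "k1" (the pictures are not rectified: a ray, as slopes to the right and down, at radius r is drawn at 1 + k1 r^2 times it, then the intrinsics apply), "world_to_cam" (4x4, takes a point from world to camera coordinates). Camera axes: x right, y down, z forward; pixel columns grow to the right and rows downward; lengths in mm; the calibration is good to about 2 mm. A picture is of the moment at which its call begins. camera_params takes no time and is no camera call.
- ctrl.close_job(): hands the job in; it is judged then, once.
The state is a dict: "t": time; "qpos": joint angles; "qvel": joint speeds; "joint_torque": joint torques, N m; "ee_pos": TCP position; "orientation": TCP orientation; "ft_force": force on the tool from outside, world axes, zero at the start; "moment": the same for the moment, N m; "width": finger opening in mm; "grasp_force": force on a finger pad.
Only numpy, scipy, OpenCV 4.12 (cv2) and the standard library are available. Lean on these libraries where they do the work, as an engineer would, in place of code of your own. Each camera call takes 0.05 s, during which the arm holds its last target. There are 200 camera calls.

## Working session

There is one attempt and no reset: what is moved stays moved. The work goes in short steps, Python scripts to look and compute and a tool call to move; the robot and the scene stay as the last step left them, time stands still between calls to the robot, and variables do not carry over. Pictures are saved under pics/ and viewed, at most 10 in all, crops included, and the job is handed in when it is done.

Besides the shell and the picture viewer there is one more tool, called after "Request:" as a command line: name --argument value ..., lists and objects as JSON in quotes. arm_command: Moves the arm, as the interface text tells. Shifts and turns lie within -1 to 1; 1 stands for 80 mm of shift or 180 degrees of turn. Its arguments: {"type":"object","properties":{"rows":{"type":"array","items":{"type":"number"}}},"required":["rows"]}

```bash
mkdir -p pics
cat > h.py <<'E'
import numpy as np, cv2
from workcell import ctrl
def look(n,f=None):
    im,d=ctrl.get_image(n)
    np.savez(f'{n}.npz',im=im,d=d)
    if f: cv2.imwrite(f'pics/{f}.png',im[:,:,::-1])
    return im,d
def load(n):
    z=np.load(f'{n}.npz'); return z['im'],z['d']
def rays(n,uv):
    p=ctrl.camera_params(n); K=p['camera_matrix']; k=p['k1']
    q=cv2.undistortPoints(np.float32(uv).reshape(-1,1,2),np.float64(K),np.float64([k,0,0,0,0])).reshape(-1,2)
    W=np.array(p['world_to_cam']); R,t=W[:3,:3],W[:3,3]
    return -R.T@t, np.c_[q,np.ones(len(q))]@R
def plane(n,uv,z):
    o,r=rays(n,uv); return o+r*((z-o[2])/r[:,2])[:,None]
def pts(n,d):  # world point for every pixel
    v,u=np.mgrid[:384,:512]; o,r=rays(n,np.c_[u.ravel(),v.ravel()])
    return (o+r*d.reshape(-1,1)).reshape(384,512,3)
E
python3 - <<'E'
from h import *
for n in('top','side'):
    look(n,n+'0'); p=ctrl.camera_params(n); print(n,p['k1'],np.round(rays(n,[[256,192]])[0]))
o=ctrl.get_obs();print(o['t'],o['ee_pos'],o['orientation'],o['width'])
E
```

```text
top -0.10864531786954908 [ 416.  -47. 1351.]
side -0.14881838275314466 [  145. -1054.   872.]
0.1 [144.65951713 607.55298149 240.99808393] [-3.66329567e-01 -3.11999586e+00  2.10150155e-03] 87.75718530848944
```

View pics/top0.png

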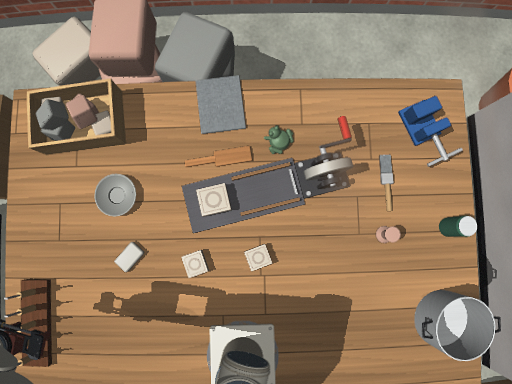

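View pics/side0.png

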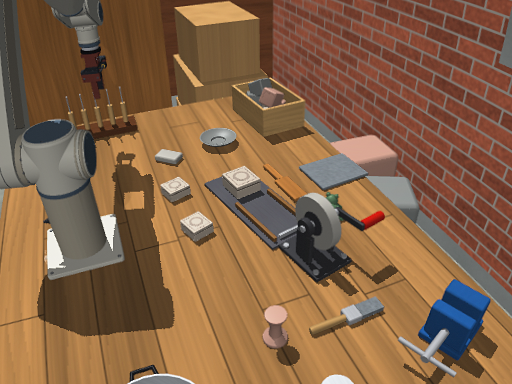

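The top view shows the box at about (213,199) on the apron. The lane runs right and slightly up to the stop at about (294,180), and the wheel is at about (328,170). The two boxes nearer the robot are decoys. Next I measure the bed and box.

Run:
```python
from h import *
im,d=load('top'); P=pts('top',d)
hsv=cv2.cvtColor(im,cv2.COLOR_RGB2HSV)
def mask(m,name,z,roi):
    u0,u1,v0,v1=roi; M=np.zeros_like(m,np.uint8); M[v0:v1,u0:u1]=m[v0:v1,u0:u1]
    cs,_=cv2.findContours(M,cv2.RETR_EXTERNAL,cv2.CHAIN_APPROX_NONE)
    for c in sorted(cs,key=cv2.contourArea)[-2:]:
        if cv2.contourArea(c)<8: continue
        f=np.zeros_like(M); cv2.drawContours(f,[c],-1,1,-1); v,u=np.nonzero(f)
        w=plane('top',np.c_[u,v],z)[:,:2]
        r=cv2.minAreaRect(np.float32(plane('top',c.reshape(-1,2),z)[:,:2]))
        zz=P[v,u,2]
        print(name,len(u),'mean',w.mean(0).round(1),'rect',np.round(r[0],1),np.round(r[1],1),round(r[2],2),'z',np.round(np.median(zz),1),zz.std().round(1))
print('box px',im[199,213],im[190,205],'plate',im[190,260],im[215,200],'wood',im[240,300],hsv[190,260],hsv[240,300],hsv[213,260])
roi=(180,312,155,235)
mask((hsv[...,2]>165)&(hsv[...,1]<80),'box',58,(190,240,180,220))
mask((P[...,2]>45)&(P[...,2]<75),'boxdepth',58,(190,240,175,225))
mask((hsv[...,1]<90)&(hsv[...,2]<130)|((hsv[...,1]<80)&(hsv[...,2]>165)),'bed',10,(175,310,150,240))
mask((hsv[...,1]>110),'rail',26,(230,302,160,216))
mask((hsv[...,1]<60)&(hsv[...,2]>140),'stop',24,(286,300,165,200))
c=im[150:240,170:370]; cv2.imwrite('pics/c0.png',cv2.resize(c[:,:,::-1],(800,360),interpolation=cv2.INTER_CUBIC))
```

```text
box px [223 215 197] [204 189 171] plate [95 94 97] [ 98  97 101] wood [170 128  89] [130   8  97] [ 14 122 170] [132  12 103]
box 793 mean [534.5  84.3] rect [534.7  84.4] [90.2 98.1] 11.88 z 59.3 79.3
boxdepth 830 mean [534.4  83.1] rect [534.5  83.1] [ 92.5 100.3] 12.02 z 59.3 77.6
bed 45 mean [ 701.7 -135.5] rect [ 701.  -134.7] [42.2 10.7] 88.69 z 18.3 196.7
bed 5979 mean [554.6 -27.9] rect [558.3 -41.8] [170.7 456.3] 13.06 z 12.4 76.9
rail 212 mean [ 486.6 -167.6] rect [ 492.4 -147.8] [130.1  30.8] 88.49 z 1.2 92.5
rail 341 mean [656.4 -31. ] rect [648.5 -57.8] [169.5  42. ] 88.61 z 1.8 73.1
stop 63 mean [ 591.9 -188.5] rect [ 593.1 -187.8] [87.5  9.1] 13.11 z 24.5 3.6
```

View pics/c0.png

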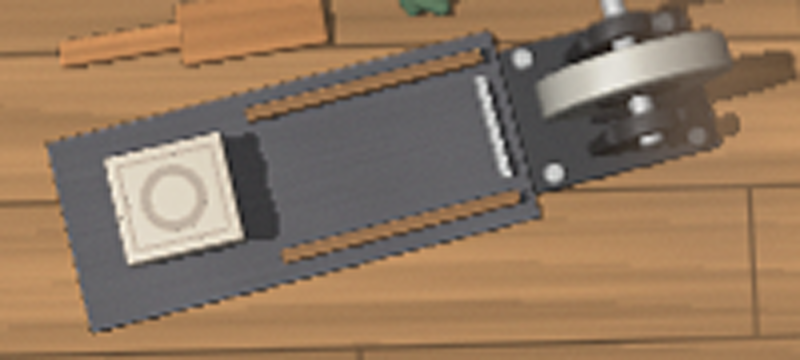

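The crop shows the plate with corners at (48,145), (92,330), (540,215) and (490,33), both rails, and the white stop bar at about (493,125). The box is nearly aligned with the lane. Now refine the bed frame using rails, plate and stop.

```bash
cat > fr.py <<'E'
from h import *
def tobed(w,O,a):
    X=np.array([np.sin(a),-np.cos(a)]); Y=np.array([np.cos(a),np.sin(a)])
    e=np.asarray(w)[...,:2]-O; return np.stack([e@X,e@Y],-1)
E
python3 - <<'E'
from fr import *
im,d=load('top'); hsv=cv2.cvtColor(im,cv2.COLOR_RGB2HSV)
O=np.array([545.5,11.5]); a=np.radians(13.1)
v,u=np.mgrid[:384,:512]; uv=np.c_[u.ravel(),v.ravel()]
def B(z): return tobed(plane('top',uv,z),O,a).reshape(384,512,2)
b=B(26); S=hsv[...,1]; V=hsv[...,2]
for s in(63,-63):
    m=(abs(b[...,1]-s)<14)&(b[...,0]>-15)&(b[...,0]<225)&(S>90)
    q=b[m]; 
    core=q[(q[:,0]>15)&(q[:,0]<190)]; f=np.polyfit(core[:,0],core[:,1],1)
    print('rail',s,len(q),'slope',f[0].round(4),'y at100',np.polyval(f,100).round(1),'x ends',np.percentile(q[:,0],[1,99]).round(1))
b=B(10); dark=(S<50)&(V<135)
def edge(axis,lo,hi,other,ol,oh):
    pass
# subpixel plate edges: profile along bed axes by sampling saturation
p=ctrl.camera_params('top');K=p['camera_matrix'];W=np.array(p['world_to_cam'])
X=np.array([np.sin(a),-np.cos(a)]);Y=np.array([np.cos(a),np.sin(a)])
def samp(img,bx,by,z):
    w=O+np.outer(bx,X)+np.outer(by,Y); c=np.c_[w,np.full(len(w),z)]@W[:3,:3].T+W[:3,3]
    px=cv2.projectPoints(c.reshape(-1,1,3),np.zeros(3),np.zeros(3),np.float64(K),np.float64([p['k1'],0,0,0,0]))[0].reshape(-1,2).astype(np.float32)
    return cv2.remap(img.astype(np.float32),px[:,0],px[:,1],cv2.INTER_LINEAR).ravel()
t=np.arange(-25,25,.5)
def edges(img,name,xs,nom,ax,z):
    o=[]
    for x in xs:
        g=samp(img,*( (np.full(len(t),x),nom+t) if ax else (nom+t,np.full(len(t),x)) ),z)
        g=cv2.GaussianBlur(g.reshape(-1,1),(1,9),0).ravel(); k=np.argmax(abs(np.gradient(g))); o.append(nom+t[k])
    f=np.polyfit(xs,o,1); r=np.median(o); print(name,'slope',f[0].round(4),'med',r,'sd',np.std(np.array(o)-np.polyval(f,xs)).round(1))
edges(S,'plate-y',np.arange(-160,210,8),-85,1,10)
edges(S,'plate+y',np.arange(-160,-60,8),85,1,10)
edges(S,'plate-x',np.arange(-75,76,6),-175,0,10)
edges(S,'railL mouth',[58,60,63,66],0,0,26); edges(S,'railR mouth',[-66,-63,-60],0,0,26)
edges(V,'stop near',np.arange(-38,39,5),196,0,24)
Bc=tobed([534.5,84.0],O,a);print('box',Bc)
xs=np.arange(-35,36,5)
edges(V,'box front',xs+Bc[1],Bc[0]+50,0,58);edges(V,'box rear',xs+Bc[1],Bc[0]-50,0,58)
edges(V,'box +y',xs+Bc[0],Bc[1]+46,1,58);edges(V,'box -y',xs+Bc[0],Bc[1]-46,1,58)
E
```

```text
rail 63 225 slope -0.0001 y at100 62.2 x ends [  6.6 208.7]
rail -63 218 slope 0.0008 y at100 -63.2 x ends [  4.8 209.4]
plate-y slope 0.036 med -84.0 sd 6.4
plate+y slope -0.0041 med 85.0 sd 0.7
plate-x slope 0.0022 med -173.0 sd 0.7
railL mouth slope -0.1735 med 1.5 sd 0.4
railR mouth slope -0.25 med 0.5 sd 0.4
stop near slope 0.0029 med 209.75 sd 0.6
box [-73.10642201   5.71848415]
box front slope 0.0168 med -24.106422009536658 sd 0.6
box rear slope 0.0257 med -122.60642200953666 sd 0.7
box +y slope -0.0143 med 51.21848414910242 sd 0.6
box -y slope -0.0279 med -39.28151585089758 sd 0.6
```

Request:
arm_command --rows '[0,0,0,-0.31,-0.19,0,0.1,0,0,0,-0.62,-0.39,0,0.1,0,0,0,-0.93,-0.58,0,0.1]'

```text
t: 0.4
ee_pos: [206.7, 544.6, 241.2]
orientation: [-0.365, -3.12, 0.001]
ft_force: [0.2, 0.5, 0.4]
width: 67.7
grasp_force: 0.0
```

Request:
arm_command --rows '[0,0,0,-0.31,-0.19,0,0.1,0,0,0,-0.62,-0.39,0,0.1,0,0,0,-0.93,-0.58,0,0.1]'

```text
t: 0.7
ee_pos: [268.6, 482.1, 241.4]
orientation: [-0.366, -3.12, 0.001]
ft_force: [0.5, -0.9, 0.6]
width: 48.5
grasp_force: 0.0
```

Works as expected: six more, the last with the turn.

Request:
arm_command --rows '[0,0,0,-0.31,-0.19,0,0.1,0,0,0,-0.62,-0.39,0,0.1,0,0,0,-0.93,-0.58,0,0.1]'

```text
t: 1.0
ee_pos: [330.2, 419.7, 241.4]
orientation: [-0.366, -3.12, 0.001]
ft_force: [0.4, 0.5, -0.1]
width: 48.5
grasp_force: 0.0
```

Request:
arm_command --rows '[0,0,0,-0.31,-0.19,0,0.1,0,0,0,-0.62,-0.39,0,0.1,0,0,0,-0.93,-0.58,0,0.1]'

```text
t: 1.3
ee_pos: [391.8, 357.4, 241.4]
orientation: [-0.366, -3.12, 0.001]
ft_force: [-1.0, 0.6, 0.2]
width: 48.5
grasp_force: 0.0
```

Request:
arm_command --rows '[0,0,0,-0.31,-0.19,0,0.1,0,0,0,-0.62,-0.39,0,0.1,0,0,0,-0.93,-0.58,0,0.1]'

```text
t: 1.6
ee_pos: [453.4, 295.0, 241.4]
orientation: [-0.366, -3.12, 0.001]
ft_force: [0.4, 0.1, -1.2]
width: 48.2
grasp_force: 0.0
```

Request:
arm_command --rows '[0,0,0,-0.31,-0.19,0,0.1,0,0,0,-0.62,-0.39,0,0.1,0,0,0,-0.93,-0.58,0,0.1]'

```text
t: 1.9
ee_pos: [515.0, 232.6, 241.4]
orientation: [-0.367, -3.12, 0.001]
ft_force: [1.0, 0.1, -0.7]
width: 48.5
grasp_force: 0.0
```

Request:
arm_command --rows '[0,0,0,-0.31,-0.19,0,0.1,0,0,0,-0.62,-0.39,0,0.1,0,0,0,-0.93,-0.58,0,0.1]'

```text
t: 2.2
ee_pos: [576.7, 170.3, 241.3]
orientation: [-0.367, -3.119, 0.0]
ft_force: [-0.2, -0.1, -0.3]
width: 48.5
grasp_force: 0.0
```

Request:
arm_command --rows '[0,0,0.04,-0.31,-0.19,0,0.1,0,0,0.08,-0.62,-0.39,0,0.1,0,0,0.12,-0.93,-0.58,0,0.1,0,0,0.16,-0.93,-0.58,0,0.1,0,0,0.2,-0.93,-0.58,0,0.1]'

```text
t: 2.7
ee_pos: [638.0, 108.0, 241.0]
orientation: [-1.322, -2.849, 0.001]
ft_force: [0.3, -0.1, 0.6]
width: 48.4
grasp_force: 0.0
```

```bash
cat >> fr.py <<'E'
from scipy.spatial.transform import Rotation as R
O1=np.array([545.45,9.95]); A=np.radians(13.1)
def plan(bx,by,z,q=13.1):
    """scaled turn and shift to bed point (bx,by), TCP height z, tool y at q deg"""
    o=ctrl.get_obs(); T=R.from_rotvec(o['orientation'])
    X=np.array([np.sin(A),-np.cos(A)]);Y=np.array([np.cos(A),np.sin(A)])
    g=np.r_[O1+bx*X+by*Y,z]; q=np.radians(q)
    y=np.array([np.cos(q),np.sin(q),0]); zt=np.array([0,0,-1.]); G=R.from_matrix(np.c_[np.cross(y,zt),y,zt])
    print('t',round(o['t'],2),'bed now',tobed(o['ee_pos'],O1,A).round(1),'z',round(o['ee_pos'][2],1),'turn',((T.inv()*G).as_rotvec()/np.pi).round(4),'shift',(T.inv().apply(g-o['ee_pos'])/80).round(3),'F',np.round(o['ft_force'],1))
E
python3 -c "
from fr import *
plan(-75,115,200)"
```

```text
t 2.7 bed now [-74.5 112.4] z 241.0 turn [-3.000e-04 -1.000e-04  1.506e-01] shift [-0.009  0.032  0.512] F [ 0.3 -0.1  0.6]
```

Request:
arm_command --rows '[0,0,0.04,0,0.03,0.2,0.1,0,0,0.08,0,0.03,0.4,0.1,0,0,0.12,0,0.03,0.6,0.1,0,0,0.15,0,0.03,0.8,0.1]'

```text
t: 3.1
ee_pos: [639.3, 110.5, 176.6]
orientation: [-1.948, -2.464, 0.001]
ft_force: [-0.1, -0.1, 0.5]
width: 47.9
grasp_force: 0.0
```

Request:
arm_command --rows '[0,0,0,0,0,0.3,0.1,0,0,0,0,0,0.6,0.1,0,0,0,0,0,0.8,0.1]'

```text
t: 3.4
ee_pos: [638.5, 110.4, 111.6]
orientation: [-1.942, -2.468, 0.003]
ft_force: [-0.2, -0.5, 0.1]
width: 48.6
grasp_force: 0.0
```

Request:
arm_command --rows '[0,0,0,0,0,0.3,0.1,0,0,0,0,0,0.6,0.1,0,0,0,0,0,0.79,0.1,0,0,0,0,0,0.79,0.1]'

```text
t: 3.8
ee_pos: [638.0, 110.3, 48.2]
orientation: [-1.941, -2.467, 0.005]
ft_force: [-1.1, 0.8, 0.8]
width: 48.0
grasp_force: 0.0
```

```bash
python3 -c "
from fr import *
plan(-75,92,49)
im,d=look('top')
cv2.imwrite('pics/c1.png',cv2.resize(im[130:240,170:330,::-1],(800,550),interpolation=cv2.INTER_CUBIC))"
```

```text
t 3.8 bed now [-76.8 112.9] z 48.2 turn [-0.0013 -0.0001  0.0028] shift [-0.02  -0.262 -0.009] F [-1.1  0.8  0.8]
```

View pics/c1.png

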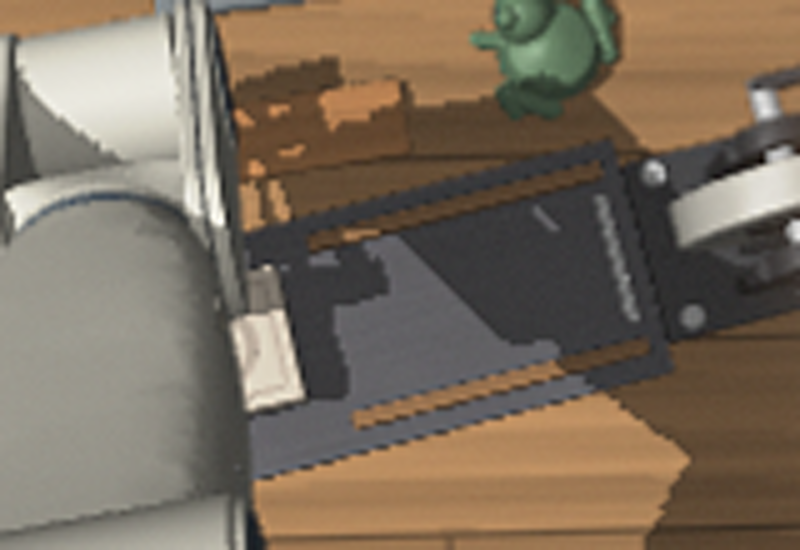

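The arm now hides the box from the top camera: only its front part shows, at about (270,350). The paddle and frog are undisturbed. I'll nudge by feel.

Request:
arm_command --rows '[0,0,0,-0.02,-0.13,0,0.1,0,0,0,-0.02,-0.24,0,0.1,0,0,0,-0.02,-0.24,0,0.1]'

```text
t: 4.15
ee_pos: [620.0, 104.1, 51.3]
orientation: [-1.943, -2.469, 0.0]
ft_force: [-0.3, 0.1, -0.8]
width: 48.4
grasp_force: 0.0
```

Request:
arm_command --rows '[0,0,0,0,-0.02,0,0.1,0,0,0,0,-0.02,0,0.1]'

```text
t: 4.35
ee_pos: [620.0, 104.1, 51.1]
orientation: [1.942, 2.468, 0.001]
ft_force: [0.1, 0.6, 0.5]
width: 48.4
grasp_force: 0.0
```

Request:
arm_command --rows '[0,0,0,0,-0.02,0,0.1,0,0,0,0,-0.02,0,0.1]'

```text
t: 4.55
ee_pos: [618.2, 103.8, 50.5]
orientation: [1.943, 2.469, -0.0]
ft_force: [0.2, -0.2, -0.9]
width: 48.2
grasp_force: 0.0
```

Request:
arm_command --rows '[0,0,0,0,-0.02,0,0.1,0,0,0,0,-0.02,0,0.1]'

```text
t: 4.75
ee_pos: [616.4, 103.3, 50.4]
orientation: [-1.943, -2.469, 0.0]
ft_force: [-1.0, -0.4, 0.0]
width: 48.6
grasp_force: 0.0
```

```bash
python3 -c "
from fr import *
plan(-75,83.5,49)
im,d=look('side')
cv2.imwrite('pics/s1.png',cv2.resize(im[130:280,180:360,::-1],(720,600),interpolation=cv2.INTER_CUBIC))"
```

```text
t 4.75 bed now [-74.9  90.3] z 50.4 turn [-0.0001 -0.      0.0028] shift [ 0.002 -0.085  0.017] F [-1.  -0.4  0. ]
```

View pics/s1.png

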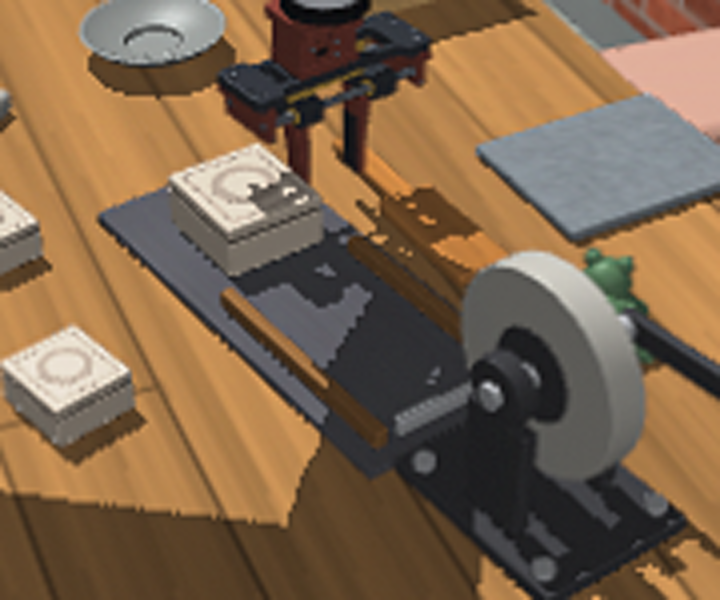

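The side view shows the left finger at about (298,165) beside the box's +y face, almost touching, and clear of the rails and paddle. Continue the nudge slowly.

Request:
arm_command --rows '[0,0,0,0,-0.02,0,0.1,0,0,0,0,-0.02,0,0.1]'

```text
t: 5.0
ee_pos: [614.8, 102.9, 50.4]
orientation: [-1.943, -2.469, 0.0]
ft_force: [0.3, 0.3, 0.5]
width: 48.2
grasp_force: 0.0
```

Request:
arm_command --rows '[0,0,0,0,-0.02,0,0.1,0,0,0,0,-0.02,0,0.1]'

```text
t: 5.2
ee_pos: [613.3, 102.6, 50.4]
orientation: [-1.943, -2.469, 0.0]
ft_force: [0.0, 0.3, -0.4]
width: 48.4
grasp_force: 0.0
```

Request:
arm_command --rows '[0,0,0,0,-0.02,0,0.1,0,0,0,0,-0.02,0,0.1]'

```text
t: 5.4
ee_pos: [611.7, 102.2, 50.5]
orientation: [-1.943, -2.469, 0.0]
ft_force: [0.9, 0.0, 0.3]
width: 48.3
grasp_force: 0.0
```

Request:
arm_command --rows '[0,0,0,0,-0.02,0,0.1,0,0,0,0,-0.02,0,0.1,0,0,0,0,-0.02,0,0.1]'

```text
t: 5.7
ee_pos: [610.7, 101.9, 50.6]
orientation: [1.942, 2.469, 0.001]
ft_force: [1.0, 0.7, -0.8]
width: 48.4
grasp_force: 0.7
```

```bash
python3 -c "
from fr import *
plan(-75,83.5,49)
im0,_=load('side')
im,d=look('side')
# box -y vertical face / top outline from side view: top face by brightness
for i in(im0,im):
    h=cv2.cvtColor(i,cv2.COLOR_RGB2HSV); m=np.zeros((384,512),np.uint8); m[160:205,218:266]=((h[...,1]<75)&(h[...,2]>110))[160:205,218:266]
    v,u=np.nonzero(m); w=tobed(plane('side',np.c_[u,v],58),O1,A)
    # leftmost edge (-y top edge): min y per x bin
    xs=range(-115,-35,8); e=[np.percentile(w[abs(w[:,0]-x)<4][:,1],2).round(1) for x in xs]; print(e)
"
```

```text
t 5.7 bed now [-74.8  84.4] z 50.6 turn [0.0002 0.     0.0028] shift [ 0.003 -0.011  0.02 ] F [ 1.   0.7 -0.8]
[np.float64(-43.3), np.float64(-52.1), np.float64(-41.5), np.float64(-41.8), np.float64(-46.4), np.float64(-46.7), np.float64(-48.0), np.float64(-53.8), np.float64(-44.8), np.float64(-45.0)]
[np.float64(-43.4), np.float64(-49.2), np.float64(-48.5), np.float64(-48.1), np.float64(-42.2), np.float64(-42.6), np.float64(-55.6), np.float64(-63.9), np.float64(-63.8), np.float64(-50.9)]
```

Request:
arm_command --rows '[0,0,0,0,-0.02,0,0.1,0,0,0,0,-0.02,0,0.1]'

```text
t: 5.95
ee_pos: [609.0, 101.5, 50.6]
orientation: [1.943, 2.469, 0.0]
ft_force: [1.1, 0.7, -0.7]
width: 48.5
grasp_force: 0.8
```

Request:
arm_command --rows '[0,0,0,0,-0.02,0,0.1,0,0,0,0,-0.02,0,0.1]'

```text
t: 6.15
ee_pos: [607.2, 101.1, 50.5]
orientation: [1.943, 2.469, -0.0]
ft_force: [1.7, 1.0, 0.2]
width: 48.1
grasp_force: 0.8
```

```bash
python3 -c "
from fr import *
plan(-75,83.5,49)
im0,_=load('side')
im,d=look('side')
c=np.vstack([i[160:205,210:270] for i in(im0,im)])
cv2.imwrite('pics/s2.png',cv2.resize(c[:,:,::-1],(400,600),interpolation=cv2.INTER_CUBIC))
print(np.abs(im0.astype(int)-im)[160:205,215:255].mean())
P=pts('side',d); b=tobed(P,O1,A)
m=(abs(P[...,2]-58)<4)&(abs(b[...,0]+75)<60)&(abs(b[...,1])<70); q=b[m]; print(m.sum(),np.percentile(q,[1,99],axis=0),q.mean(0),cv2.minAreaRect(np.float32(q)))
"
```

```text
t 6.15 bed now [-74.7  80.8] z 50.5 turn [-0.      0.      0.0028] shift [0.003 0.034 0.019] F [1.7 1.  0.2]
9.173518518518518
449 [[-120.74019015  -47.16647166]
 [ -23.0337632    46.10175423]] [-70.15313342  -2.09953641] ((-71.70420837402344, 1.6558647155761719), (98.76868438720703, 101.87879180908203), 89.33023071289062)
```

View pics/s2.png

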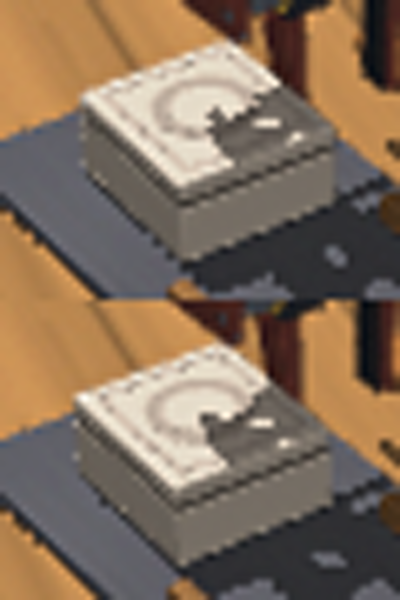

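The lower frame shows the box shifted toward -y by about 1 px relative to the upper one, and it stayed flat. Back off, rise, swing behind the box and check with the top camera.

Request:
arm_command --rows '[0,0,0,0,0.2,0,0.1,0,0,0,0,0.2,-0.3,0.1,0,0,0,0,0.2,-0.8,0.1]'

```text
t: 6.5
ee_pos: [620.4, 104.5, 112.2]
orientation: [-1.939, -2.465, 0.008]
ft_force: [0.1, 0.2, 0.2]
width: 48.1
grasp_force: 0.0
```

Request:
arm_command --rows '[0,0,0,0.4,0,0,0.1,0,0,0,0.8,0,0,0.1]'

```text
t: 6.7
ee_pos: [608.1, 167.0, 115.8]
orientation: [1.945, 2.466, 0.002]
ft_force: [-0.4, 0.2, -0.1]
width: 48.3
grasp_force: 0.0
```

Request:
arm_command --rows '[0,0,0,0.4,-0.4,0,0.1,0,0,0,0.8,-0.8,0,0.1]'

```text
t: 6.9
ee_pos: [529.2, 214.8, 114.2]
orientation: [-1.943, -2.468, 0.001]
ft_force: [-0.0, 0.5, -0.3]
width: 48.0
grasp_force: 0.0
```

```bash
cat > edges.py <<'E'
from fr import *
p=ctrl.camera_params('top');K=p['camera_matrix'];W=np.array(p['world_to_cam'])
X=np.array([np.sin(A),-np.cos(A)]);Y=np.array([np.cos(A),np.sin(A)])
def samp(img,bx,by,z):
    w=O1+np.outer(bx,X)+np.outer(by,Y); c=np.c_[w,np.full(len(w),z)]@W[:3,:3].T+W[:3,3]
    px=cv2.projectPoints(c.reshape(-1,1,3),np.zeros(3),np.zeros(3),np.float64(K),np.float64([p['k1'],0,0,0,0]))[0].reshape(-1,2).astype(np.float32)
    return cv2.remap(img.astype(np.float32),px[:,0],px[:,1],cv2.INTER_LINEAR).ravel()
t=np.arange(-12,12,.5)
def edges(img,name,xs,nom,ax,z=58):
    o=[]
    for x in xs:
        g=samp(img,*( (np.full(len(t),x),nom+t) if ax else (nom+t,np.full(len(t),x)) ),z)
        g=cv2.GaussianBlur(g.reshape(-1,1),(1,9),0).ravel(); k=np.argmax(abs(np.gradient(g))); o.append(nom+t[k])
    f=np.polyfit(xs,o,1); print(name,'slope',f[0].round(4),'med',np.median(o).round(1),'sd',np.std(np.array(o)-np.polyval(f,xs)).round(1))
def box(cx,cy,im):
    V=cv2.cvtColor(im,cv2.COLOR_RGB2HSV)[...,2]; r=np.arange(-35,36,5)
    edges(V,'front',r+cy,cx+50,0);edges(V,'rear',r+cy,cx-50,0);edges(V,'+y',r+cx,cy+46,1);edges(V,'-y',r+cx,cy-46,1)
E
python3 -c "
from edges import *
plan(-150,0,45)
im,d=look('top')
cv2.imwrite('pics/c2.png',cv2.resize(im[140:240,160:310,::-1],(600,400),interpolation=cv2.INTER_CUBIC))
box(-74,1,im)"
```

```text
t 6.9 bed now [-203.2   30.6] z 114.2 turn [-0.0003  0.      0.0027] shift [-0.662 -0.387  0.866] F [-0.   0.5 -0.3]
front slope 0.0032 med -24.0 sd 0.6
rear slope -0.0779 med -122.0 sd 2.3
+y slope -0.0232 med 47.5 sd 0.7
-y slope -0.1179 med -43.0 sd 2.4
```

View pics/c2.png

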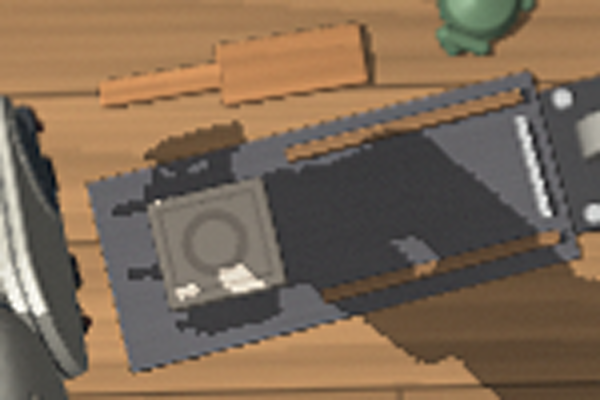

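The box sits at about (218,245) in this crop, on the apron with the lane clear ahead. It measures about +2 mm off the midline with yaw about -0.02, which the two-finger rear push will take out. Lower behind the box.

Request:
arm_command --rows '[0,0,0.003,-0.25,-0.2,0,0.1,0,0,0.003,-0.475,-0.355,0.1,0.1,0,0,0.003,-0.475,-0.355,0.4,0.1,0,0,0.003,-0.475,-0.355,0.7,0.1]'

```text
t: 7.35
ee_pos: [511.5, 170.0, 58.4]
orientation: [1.955, 2.459, 0.0]
ft_force: [0.2, 0.3, -0.0]
width: 48.3
grasp_force: 0.0
```

Request:
arm_command --rows '[0,0,0,0,0,0.1,0.1,0,0,0,0,0,0.21,0.1,0,0,0,0,0,0.21,0.1]'

```text
t: 7.65
ee_pos: [511.4, 170.5, 41.1]
orientation: [-1.954, -2.459, 0.002]
ft_force: [0.8, -0.3, 0.4]
width: 48.6
grasp_force: 0.0
```

```bash
python3 -c "
from fr import *
plan(-137,2.2,41)"
```

```text
t 7.65 bed now [-164.1    3.2] z 41.1 turn [-0.0005  0.     -0.0001] shift [-0.339 -0.013  0.001] F [ 0.8 -0.3  0.4]
```

Request:
arm_command --rows '[0,0,0,-0.12,0,0,0.1,0,0,0,-0.24,-0.01,0,0.1,0,0,0,-0.34,-0.01,0,0.1]'

```text
t: 7.95
ee_pos: [517.8, 143.1, 42.3]
orientation: [1.954, 2.459, 0.001]
ft_force: [-0.8, 1.5, 1.1]
width: 48.3
grasp_force: 3.5
```

Request:
arm_command --rows '[0,0,0,-0.05,0,0,0.1,0,0,0,-0.1,-0.005,0,0.1,0,0,0,-0.15,-0.01,0,0.1,0,0,0,-0.2,-0.015,0,0.1,0,0,0,-0.25,-0.02,0,0.1]'

```text
t: 8.45
ee_pos: [520.4, 124.0, 41.8]
orientation: [1.954, 2.46, 0.001]
ft_force: [-0.6, 3.6, 2.1]
width: 48.6
grasp_force: 1.7
```

```bash
python3 -c "
from edges import *
plan(90,0,41)
im,d=look('top')
cv2.imwrite('pics/c3.png',cv2.resize(im[140:240,160:310,::-1],(600,400),interpolation=cv2.INTER_CUBIC))
box(-63,1,im)"
```

```text
t 8.45 bed now [-116.7    1.4] z 41.8 turn [ 0.0001 -0.     -0.0001] shift [-2.584 -0.017  0.01 ] F [-0.6  3.6  2.1]
front slope 0.0025 med -5.5 sd 0.6
rear slope 0.0621 med -108.5 sd 3.0
+y slope 0.0182 med 46.5 sd 2.9
-y slope 0.0336 med -45.0 sd 2.5
```

View pics/c3.png

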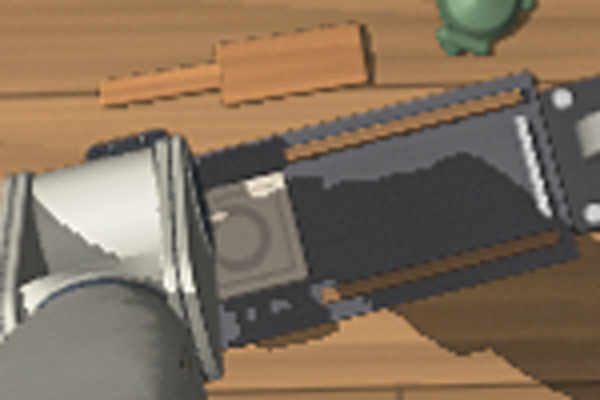

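The box is square to the lane at about (250,235), with its front edge just at the mouth and a gap to both rails. Continue the push.

Request:
arm_command --rows '[0,0,0,-0.07,-0.002,0,0.1,0,0,0,-0.14,-0.004,0,0.1,0,0,0,-0.21,-0.006,0,0.1,0,0,0,-0.28,-0.008,0,0.1,0,0,0,-0.35,-0.01,0,0.1]'

```text
t: 9.0
ee_pos: [525.8, 96.1, 41.6]
orientation: [-1.954, -2.459, 0.0]
ft_force: [-1.0, 3.9, 1.7]
width: 48.3
grasp_force: 1.7
```

Request:
arm_command --rows '[0,0,0,-0.07,0,0,0.1,0,0,0,-0.14,0,0,0.1,0,0,0,-0.21,0,0,0.1,0,0,0,-0.28,0,0,0.1,0,0,0,-0.35,0,0,0.1]'

```text
t: 9.5
ee_pos: [532.1, 68.9, 41.6]
orientation: [-1.954, -2.46, 0.0]
ft_force: [-1.0, 3.0, 2.2]
width: 48.4
grasp_force: 1.6
```

```bash
python3 -c "
from edges import *
plan(90,0,41)
im,d=look('top')
box(-6,0.5,im)"
```

```text
t 9.5 bed now [-60.4   0.4] z 41.6 turn [-0.0001  0.     -0.0002] shift [-1.88  -0.004  0.008] F [-1.   3.   2.2]
front slope 0.0046 med 51.0 sd 0.6
rear slope -0.0754 med -49.5 sd 4.8
+y slope -0.0279 med 45.5 sd 4.7
-y slope -0.145 med -45.5 sd 2.1
```

Request:
arm_command --rows '[0,0,0,-0.07,0,0,0.1,0,0,0,-0.14,0,0,0.1,0,0,0,-0.21,0,0,0.1,0,0,0,-0.28,0,0,0.1,0,0,0,-0.35,0,0,0.1]'

```text
t: 10.05
ee_pos: [538.4, 41.6, 41.6]
orientation: [-1.954, -2.46, 0.0]
ft_force: [0.1, 2.2, 0.1]
width: 48.1
grasp_force: 1.2
```

Request:
arm_command --rows '[0,0,0,-0.07,0,0,0.1,0,0,0,-0.14,0,0,0.1,0,0,0,-0.21,0,0,0.1,0,0,0,-0.28,0,0,0.1,0,0,0,-0.35,0,0,0.1]'

```text
t: 10.55
ee_pos: [544.8, 14.3, 41.6]
orientation: [-1.954, -2.46, 0.0]
ft_force: [-0.8, 1.5, -0.5]
width: 48.2
grasp_force: 0.9
```

Request:
arm_command --rows '[0,0,0,-0.07,0,0,0.1,0,0,0,-0.14,0,0,0.1,0,0,0,-0.21,0,0,0.1,0,0,0,-0.28,0,0,0.1,0,0,0,-0.35,0,0,0.1]'

```text
t: 11.05
ee_pos: [551.1, -12.9, 41.6]
orientation: [-1.954, -2.46, 0.0]
ft_force: [-0.9, 1.4, -1.4]
width: 48.2
grasp_force: 0.8
```

Request:
arm_command --rows '[0,0,0,-0.07,0,0,0.1,0,0,0,-0.14,0,0,0.1,0,0,0,-0.21,0,0,0.1,0,0,0,-0.28,0,0,0.1,0,0,0,-0.35,0,0,0.1]'

```text
t: 11.55
ee_pos: [557.5, -40.2, 41.7]
orientation: [-1.954, -2.46, 0.0]
ft_force: [-0.2, 1.9, -1.4]
width: 48.1
grasp_force: 0.8
```

```bash
python3 -c "
from edges import *
plan(90,0,41)
im,d=look('top')
cv2.imwrite('pics/c4.png',cv2.resize(im[140:240,190:340,::-1],(600,400),interpolation=cv2.INTER_CUBIC))
box(113,0,im)"
```

```text
t 11.55 bed now [51.6  0.4] z 41.7 turn [-0.     -0.     -0.0002] shift [-0.48  -0.004  0.008] F [-0.2  1.9 -1.4]
front slope 0.0043 med 162.5 sd 0.7
rear slope -0.25 med 60.5 sd 4.4
+y slope -0.1946 med 51.0 sd 6.1
-y slope 0.0125 med -46.0 sd 4.1
```

View pics/c4.png

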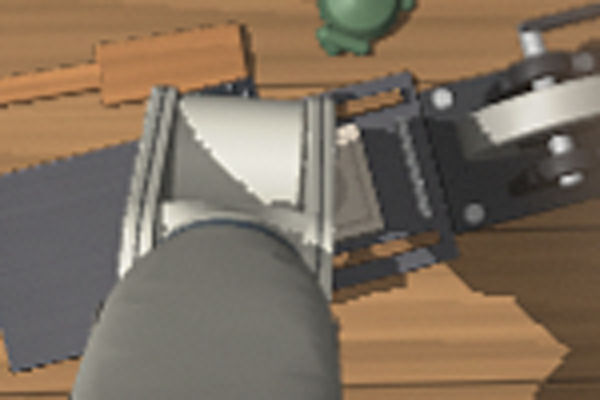

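The front edge at about (370,190) is parallel to the stop bar at about (413,165), about 37 mm short, with gaps to both rails. Push most of it, then creep until the force rises.

Request:
arm_command --rows '[0,0,0,-0.07,0,0,0.1,0,0,0,-0.14,0,0,0.1,0,0,0,-0.21,0,0,0.1,0,0,0,-0.28,0,0,0.1,0,0,0,-0.35,0,0,0.1]'

```text
t: 12.1
ee_pos: [563.9, -67.4, 41.8]
orientation: [1.954, 2.46, 0.0]
ft_force: [-0.9, 3.2, 1.5]
width: 48.3
grasp_force: 1.5
```

Request:
arm_command --rows '[0,0,0,-0.02,0,0,0.1,0,0,0,-0.04,0,0,0.1,0,0,0,-0.06,0,0,0.1,0,0,0,-0.07,0,0,0.1,0,0,0,-0.08,0,0,0.1]'

```text
t: 12.6
ee_pos: [565.2, -73.2, 41.7]
orientation: [-1.954, -2.46, -0.0]
ft_force: [-0.3, 3.0, 3.1]
width: 48.1
grasp_force: 1.8
```

Request:
arm_command --rows '[0,0,0,-0.01,0,0,0.1,0,0,0,-0.02,0,0,0.1]'

```text
t: 12.8
ee_pos: [565.6, -74.8, 41.7]
orientation: [-1.954, -2.46, 0.0]
ft_force: [-0.8, 3.8, 3.3]
width: 48.1
grasp_force: 1.8
```

Request:
arm_command --rows '[0,0,0,-0.01,0,0,0.1,0,0,0,-0.02,0,0,0.1]'

```text
t: 13.0
ee_pos: [565.8, -76.2, 41.7]
orientation: [-1.954, -2.459, -0.0]
ft_force: [-1.0, 10.5, 4.9]
width: 48.4
grasp_force: 4.8
```

Request:
arm_command --rows '[0,0,0,-0.01,0,0,0.1,0,0,0,-0.02,0,0,0.1]'

```text
t: 13.2
ee_pos: [565.8, -76.3, 41.7]
orientation: [-1.953, -2.458, -0.002]
ft_force: [-2.6, 19.5, 6.7]
width: 48.5
grasp_force: 9.3
```

The force rose to 20 N, so the box is seated. Retreat straight back, then up, and look.

Request:
arm_command --rows '[0,0,0,0.03,0,0,0.1,0,0,0,0.1,0,0,0.1,0,0,0,0.3,0,0,0.1,0,0,0,0.5,0,0,0.1,0,0,0,0.5,0,-0.3,0.1]'

```text
t: 13.7
ee_pos: [554.1, -36.5, 63.4]
orientation: [-1.949, -2.457, 0.005]
ft_force: [-0.4, -0.1, -0.4]
width: 48.2
grasp_force: 0.0
```

Request:
arm_command --rows '[0,0,0,0,0,-0.4,0.1,0,0,0,0,0,-0.8,0.1]'

```text
t: 13.9
ee_pos: [556.3, -37.6, 130.1]
orientation: [-1.952, -2.46, 0.002]
ft_force: [0.9, 0.7, -0.3]
width: 48.6
grasp_force: 0.0
```

Request:
arm_command --rows '[0,0,0,0.5,0,-0.2,0.1,0,0,0,1,0,-0.4,0.1]'

```text
t: 14.1
ee_pos: [538.8, 40.2, 162.8]
orientation: [1.956, 2.457, 0.001]
ft_force: [-0.4, 0.3, 0.3]
width: 48.4
grasp_force: 0.0
```

Request:
arm_command --rows '[0,0,0,0.5,0,0,0.1,0,0,0,1,0,0,0.1,0,0,0,1,0,0,0.1]'

```text
t: 14.4
ee_pos: [519.3, 121.2, 161.8]
orientation: [-1.948, -2.464, -0.0]
ft_force: [0.3, -0.2, -0.7]
width: 48.4
grasp_force: 0.0
```

```bash
python3 -c "
from edges import *
plan(90,0,41)
im,d=look('top')
cv2.imwrite('pics/c5.png',cv2.resize(im[110:240,160:360,::-1],(800,520),interpolation=cv2.INTER_CUBIC))
box(149,0,im)"
```

```text
t 14.4 bed now [-114.3   -0.2] z 161.8 turn [-0.     -0.0002  0.0013] shift [-2.555 -0.008  1.508] F [ 0.3 -0.2 -0.7]
front slope -0.05 med 203.5 sd 2.0
rear slope 0.0107 med 100.5 sd 0.9
+y slope -0.0164 med 45.0 sd 2.3
-y slope -0.0068 med -46.0 sd 0.6
```

View pics/c5.png

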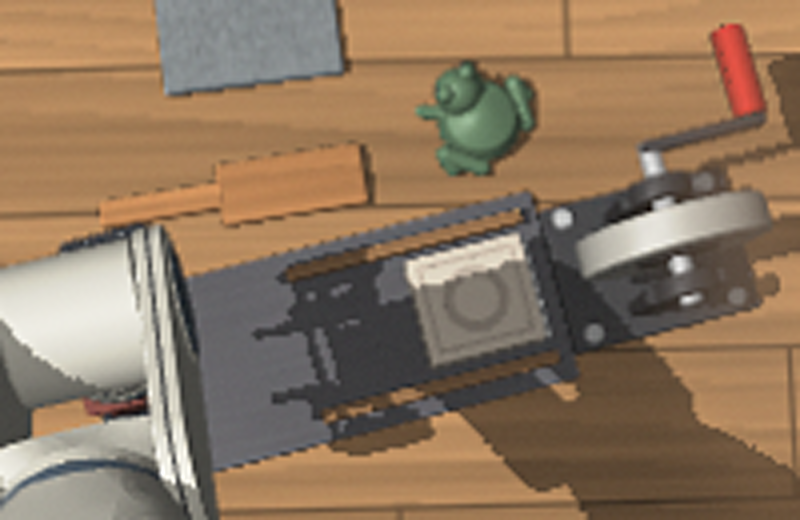

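The box at about (480,300) is centred in the lane. Its front is flush with the stop, its rear edge measures bed x = 100.5 mm and y is about 0, with gaps to both rails. The crank, frog and paddle have not moved, and the hand is clear.

```bash
python3 -c "
from workcell import ctrl
print(ctrl.close_job())"
```

```text
the job is handed in; nothing more can be done
None
```

The box rests square against the stop bar, centred between the rails without touching them, and the hand is clear; the job is handed in at about 14.5 s of robot time, but no verdict was returned.

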